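# Unload the plaster block from the carving clamp

## Task

Clear the two tins that stand in front of the clamp into the green side tray, standing upright. Then swing the yellow hold-down bar right up and leave it up, slide the white plaster block out towards the front and stand it flat on the middle of the turntable. Only when the block stands there, put each tin back upright in the middle of the pad of its own colour.

Things in the scene. Friction and masses are not known exactly. Their poses are not given: they have to be found in the camera images.
- fixture: Fixed clamp: aluminium bed 12 mm high, x -70 to 140 mm, y +-80. Origin on the table; its -x is the front, towards the robot. Dark side fences (y +-53 to +-60, top 22 mm high) guide the block along x with 3 mm play. A green lip at the rear (x 13 to 45, height 35 to 41 mm) overhangs the block's rear 12 mm: slide it 15 mm or more to -x before lifting. Hinge posts at x 120, y +-68.
- bar (a joint): Yellow U-shaped hold-down bar; hinge axis along the clamp's y at x 120, height 40 mm. rad: 0 = down, over the block's front edge; grows as its front swings up and back; 1.57 upright, stop 1.6. Stiff (about 3 N at the tab), stays where left; 1.45 gives gripper room, over 1.2 counts as up. Arms 180 mm long at y +-68; front cross-bar 146 x 12 x 10 mm, centre at x -60, 38 mm high when down.
- bar_tab (a point): Grip point on the black tab standing up from the front of the bar's cross-bar, at its middle: 18 mm wide (clamp's y), 12 mm thick, 33 to 82 mm high; the point is 12 mm below the tab's end. Bar down: at x -72, y 0, height 70 mm in the clamp's frame. Pinched across the 18 mm it can pivot between the fingers while the tool keeps pointing down.
- block: White plaster block: slab 90 (x) x 100 (y) x 20 mm with a raised boss in its middle, 46 (x) x 40 (y) mm, 20 to 54 mm above the underside, terracotta rosette on top. Origin: centre of the underside. About 0.3 kg. Starts in the clamp at x -20, height 12 mm in the clamp's frame, axes along the clamp's. Grip the boss across its 40 mm.
- tin_red: Round aluminium tin with red band and red lid, 52 mm across, 95 mm tall, about 0.3 kg. Origin at the centre of the underside. Starts upright on the red pad.
- tin_blue: Round aluminium tin with blue band and blue lid, 52 mm across, 95 mm tall, about 0.3 kg. Origin at the centre of the underside. Starts upright on the blue pad.
- pad_red: Red disc fixed on the table in front of the clamp, 80 mm across, 3 mm thick: home of the red tin. Origin at the centre of the underside.
- pad_blue: Blue disc fixed on the table in front of the clamp, 80 mm across, 3 mm thick: home of the blue tin. Origin at the centre of the underside.
- tray: Green open tray, fixed, on the left or right of the clamp: 220 (x) x 130 (y) mm outside, 20 mm high, walls and floor 5 mm thick, room for both tins side by side along its x. Origin at the centre of the underside.
- turntable: Sculptor's turntable on the other side of the clamp, fixed (does not turn): round wooden top 170 mm across, upper face 45 mm above the table. Origin at the centre of the underside, on its axis.

How it is judged:
By the outcome, as a careful person would: the job done as asked, in the order asked, and still so for the second after the job is handed in, with the robot touching nothing.
It also fails if it takes over 144 s, if anything falls off the work surface, if the arm or the gripper's body presses on something with over 40 N, if the wrist force passes 120 N, or if a joint passes its speed limit or range.

## Robot

A 6-joint arm with a two-finger parallel gripper is mounted at the origin on the work surface. World frame = base frame: x ahead of the robot, y to its left, z up, the work surface at z = 0. Lengths are in mm, angles in rad, forces in N, time in s.
With the tool pointing down it reaches from about 275 to 1000 mm from the base axis. Payload 8.4 kg.
Tool frame: the origin (TCP) lies on the centre line of the jaws, within the pads' length; the fingertips stand 25 mm ahead of it and the grasp point (between the pads) lies 6 mm ahead of it; z points along the fingers, x is the direction in which the jaws open and shut, and the axes are right-handed (so a half turn about z gives the same grasp; the last joint's range is limited). The gripper opens to 85 mm and grips with 20 to 120 N. Pads are 22 mm wide; open, the fingers measure 114 mm over their backs; the gripper's body (76 mm by 85 mm) begins 54 mm behind the grasp point. The pads swing forward as they close: fully open they stand 13 mm farther back than shut.
Start: joints at [1.329, 0.353, 1.633, -0, 1.155, -0.002], TCP at [148.441, 607.119, 256.281] pointing down, gripper open.
Joint ranges: [-2.63, 2.63], [-0.92, 2.1], [0.06, 2.66], [-1.3, 4.44], [0, 2.69], [-3.02, 3.02]. Speed limits (rad/s): [2.22, 2.22, 2.79, 3.14, 3.14, 3.14].

## Interface

Orientations are given as [roll, pitch, yaw] about the fixed x, y, z axes, in that order (R = Rz(yaw) Ry(pitch) Rx(roll)).
In Python, from rig import r gives the robot as it stands. The module is installed in compiled form; this text tells all that it offers.
- The arm moves only by the tool jog_arm, never from a script. Its argument "deltas" is a list of rows, each an object with "gripper": the gripper command: -1 is fully open, 1 is shut, values between are in proportion; "translation": the shift along the world's x, y, z in units of 10 cm (1.0 is 10 cm), a list of three; "dr": the turn, a rotation vector about the world's x, y, z in units of pi/2 rad (1.0 is pi/2 rad), a list of three. In form: [{"gripper": gripper, "translation": [x, y, z], "dr": [wx, wy, wz]}, ...]. A call has 1 to 12 rows; each row shifts and turns the commanded pose from where the row before left it; what a row does not reach is not made up. A row lasts 1/12 s, in which the tool goes at most 41.7 mm and 7.16 degrees, less where a joint would pass 70% of its speed; a pose out of reach is approached as far as the arm can. A call with a number of a shift or a turn outside -1 to 1 is refused whole. A call with a gripper value outside its range is refused whole. The fingers move at their own pace and stop on an object; "squeeze" is the grip in N (left out, the last holds). Time passes only in rows, so rows that do not move let the fingers close. It gives the time, the measured TCP pose, the force and the opening at its end, in the units of the state.
- r.sense(): the state, without advancing time (a new reading comes with each control period).
- r.grab_frame(name): name is "scene" or "top" or "wrist"; returns the picture (400x640x3 uint8, blue, green, red); there is no depth.
- r.calibration(name): a dict with "mtx" (3x3 intrinsics, pixels), "world_from_camera" (4x4, takes a point from camera to world coordinates). Camera axes: x right, y down, z forward; pixel columns grow to the right and rows downward; lengths in mm; the calibration is good to about 2 mm. The wrist camera is an equidistant fisheye: a pixel r from the principal point sees the ray r / f radians off the axis. A picture is of the moment at which its call begins: read the wrist's pose just before it. calibration takes no time and is no camera call; for the wrist camera it gives the pose at the moment of the call.
- r.sign_off(): hands the job in, once; it reports no verdict.
The state is a dict: "clock": time; "qpos": joint angles; "qvel": joint speeds; "joint_efforts": joint torques, N m; "eef_pos": TCP position; "tcp_rot": TCP orientation; "contact_force": force on the tool from outside, world axes, zero at the start; "wrist_torque": the same for the moment, N m; "opening": opening from 0.0 (shut) to 1.0 (fully open).
Only numpy, scipy, OpenCV 4.12 (cv2) and the standard library are available. Lean on these libraries where they do the work, as an engineer would, in place of code of your own. Each camera call takes 0.05 s, during which the arm holds its last target. There are 200 camera calls.

## Working session

There is one attempt and no reset: what is moved stays moved. The work goes in short steps, Python scripts to look and compute and a tool call to move; the robot and the scene stay as the last step left them, time stands still between calls to the robot, and variables do not carry over. Pictures are saved under pics/ and viewed, about 12 in all and at most 16, crops included, and the job is handed in when it is done.

Besides the shell and the picture viewer there is one more tool, called after "Call:" as a command line: name --argument value ..., lists and objects as JSON in quotes. jog_arm: Moves the arm, as the interface text tells. Shifts and turns lie within -1 to 1; 1 stands for 10 cm of shift or pi/2 rad of turn. Its arguments: {"type":"object","properties":{"deltas":{"type":"array"},"squeeze":{"type":"number"}},"required":["deltas"]}

```bash
mkdir -p pics; python3 - <<'E'
from rig import r
import cv2,numpy as np
np.set_printoptions(suppress=True,precision=3)
print(r.sense())
for n in("scene","top"):
    im=r.grab_frame(n);cv2.imwrite(f"pics/{n}0.png",im)
    c=r.calibration(n);print(n,c["mtx"],c["world_from_camera"])
E
```

```text
{'clock': 0.0, 'qpos': array([ 1.329,  0.354,  1.634,  0.   ,  1.155, -0.002]), 'qvel': array([-0.002, -0.001,  0.001, -0.001, -0.001, -0.   ]), 'joint_efforts': array([  0.002, -60.525, -34.208,   0.   ,   0.009,  -0.   ]), 'eef_pos': array([148.328, 606.694, 255.564]), 'tcp_rot': array([-3.142,  0.001,  1.331]), 'contact_force': array([-0.363, -0.125, -0.093]), 'wrist_torque': array([-0.032, -0.05 , -0.01 ]), 'opening': 1.0026050009483347}
scene [[419.819   0.    322.569]
 [  0.    419.819 193.801]
 [  0.      0.      1.   ]] [[   0.319    0.747   -0.583 1234.434]
 [   0.948   -0.249    0.199 -204.323]
 [   0.003   -0.616   -0.788  931.502]
 [   0.       0.       0.       1.   ]]
top [[508.961   0.    317.59 ]
 [  0.    508.961 209.219]
 [  0.      0.      1.   ]] [[   0.002   -0.99     0.138  432.391]
 [  -1.      -0.003   -0.006   -7.097]
 [   0.007   -0.138   -0.99  1174.267]
 [   0.       0.       0.       1.   ]]
```

View pics/top0.png

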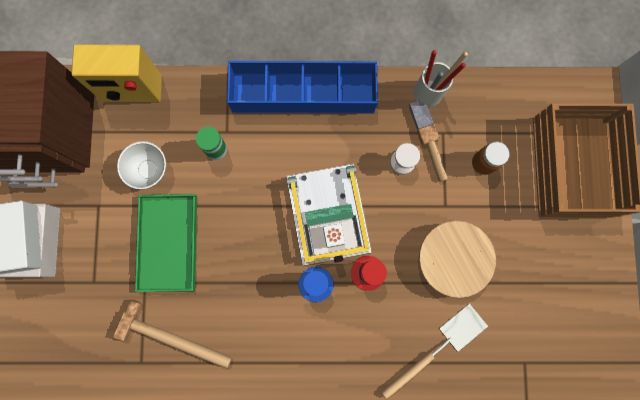

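View pics/scene0.png

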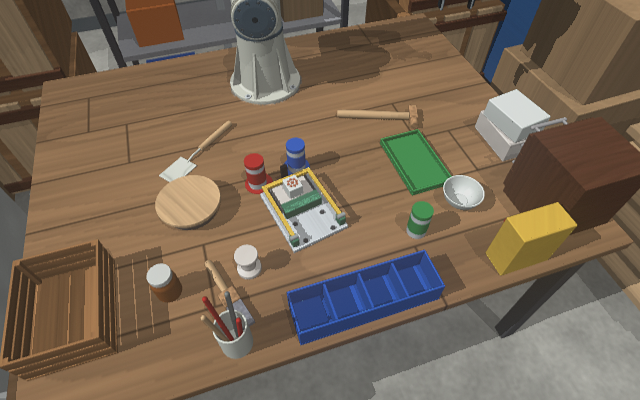

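The top view (robot at the bottom, +x up, +y left) shows the blue tin at about (316,284), red tin at (370,272), clamp at (330,215), tray at (167,243) and turntable at (458,259). In the scene view the two tins stand at (295,152) and (255,170), in front of the clamp.

```bash
cat > h.py <<'E'
from rig import r
import cv2,numpy as np
np.set_printoptions(suppress=True,precision=3)
def ray(n,uv,c=None):
    c=c or r.calibration(n);K=c["mtx"];T=c["world_from_camera"]
    x=(uv[0]-K[0,2])/K[0,0];y=(uv[1]-K[1,2])/K[1,1]
    if n=="wrist":
        t=np.hypot(x,y);s=np.sin(t)/max(t,1e-9);d=np.array([x*s,y*s,np.cos(t)])
    else: d=np.array([x,y,1])
    return T[:3,3],T[:3,:3]@d
def onz(n,uv,z,c=None):
    o,d=ray(n,uv,c);return (o+d*(z-o[2])/d[2])
def pix(n,P,c=None):
    c=c or r.calibration(n);K=c["mtx"];T=c["world_from_camera"]
    p=T[:3,:3].T@(np.asarray(P,float)-T[:3,3])
    if n=="wrist":
        rr=np.hypot(p[0],p[1]);t=np.arctan2(rr,p[2]);q=p[:2]/max(rr,1e-9)*t
    else: q=p[:2]/p[2]
    return q*K[0,0]+K[:2,2]
def mask(im,h0,h1,s=100,v=40):
    hsv=cv2.cvtColor(im,cv2.COLOR_BGR2HSV)
    if h0>h1: return cv2.inRange(hsv,(h0,s,v),(180,255,255))|cv2.inRange(hsv,(0,s,v),(h1,255,255))
    return cv2.inRange(hsv,(h0,s,v),(h1,255,255))
def blobs(m,amin=30):
    cs,_=cv2.findContours(m,cv2.RETR_EXTERNAL,cv2.CHAIN_APPROX_NONE)
    return sorted([c for c in cs if cv2.contourArea(c)>amin],key=cv2.contourArea,reverse=True)
E
python3 - <<'E'
from h import *
im=cv2.imread("pics/top0.png")
def show(name,m,z,box):
    mm=np.zeros_like(m);x0,y0,x1,y1=box;mm[y0:y1,x0:x1]=m[y0:y1,x0:x1]
    for c in blobs(mm)[:2]:
        R=cv2.minAreaRect(c);B=cv2.boxPoints(R)
        w=np.array([onz("top",p,z)[:2] for p in B]);e=w[1]-w[0];f=w[2]-w[1]
        print(name,R[0],"ctr",w.mean(0),"sides",np.linalg.norm(e),np.linalg.norm(f),"ang",np.degrees(np.arctan2(e[1],e[0])),np.degrees(np.arctan2(f[1],f[0])),cv2.contourArea(c))
show("tray",mask(im,50,80),20,(120,180,210,300))
show("yellow",mask(im,22,32,120,100),43,(270,150,390,280))
show("lip",mask(im,60,95,80,30),41,(270,180,390,240))
show("rosette",mask(im,3,18,120,80),66,(315,222,350,248))
hsv=cv2.cvtColor(im,cv2.COLOR_BGR2HSV);print(hsv[259,440:480:10],hsv[310,440:480:10],hsv[285,316],hsv[272,370],hsv[272,385],hsv[296,316])
cv2.imwrite("pics/crop1.png",cv2.resize(im[150:310,260:510],None,fx=3.2,fy=3.2,interpolation=cv2.INTER_CUBIC))
E
```

```text
tray (165.49961853027344, 242.51882934570312) ctr [517.84  329.969] sides 222.3694114724691 136.8393275038483 ang 1.8692532084331903 -90.91060938876456 5569.0
yellow (329.254150390625, 215.993896484375) ctr [576.103 -40.331] sides 147.85237341058013 183.51012273220738 ang -78.76522697973411 -169.78750092951614 699.5
lip (328.97894287109375, 214.3815155029297) ctr [579.041 -39.878] sides 105.2449553839649 30.72889916115593 ang -79.65167579850974 -170.40347285636716 553.5
[[ 17  97 224]
 [ 17  98 224]
 [ 16  97 220]
 [ 16 100 209]] [[ 14 121 164]
 [ 14 122 165]
 [ 15  64 136]
 [ 35  15 214]] [110 186 203] [  1 191 199] [  1 191 199] [110 186 180]
```

View pics/crop1.png

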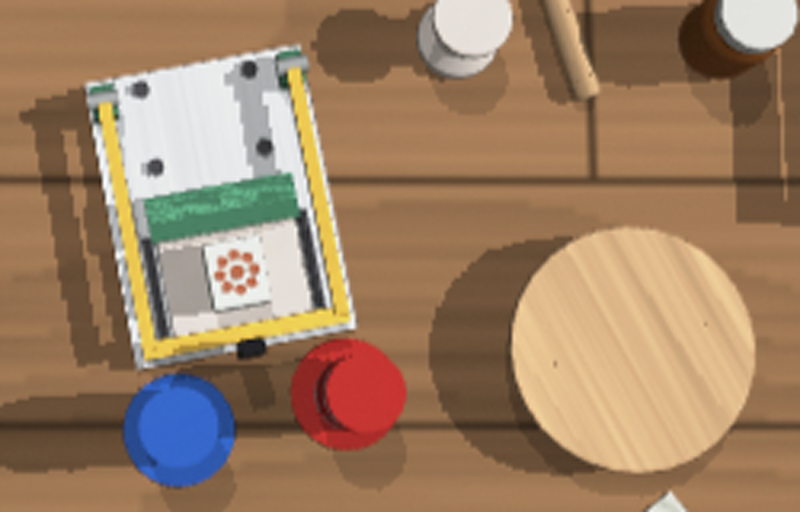

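The crop (3.2x, offset 260,150) shows the red lid centre at crop (366,393), the red pad at (348,395), the blue lid at (180,425) with its pad at (180,431), and the turntable at (633,350). The clamp is turned about +10°.

```bash
python3 - <<'E'
from h import *
im=cv2.imread("pics/top0.png")
def fit(m,box):
    mm=np.zeros_like(m);x0,y0,x1,y1=box;mm[y0:y1,x0:x1]=m[y0:y1,x0:x1]
    c=blobs(mm)[0];return cv2.minEnclosingCircle(c),cv2.fitEllipse(cv2.convexHull(c))
for n,h,box in(("red",(172,6),(345,245,395,300)),("blue",(105,120),(290,260,340,310))):
    m=mask(im,*h,s=130,v=40)
    (c,rad),e=fit(m,box);print(n,"outer",c,rad,e, onz("top",c,3))
    b=cv2.inRange(cv2.cvtColor(im,cv2.COLOR_BGR2HSV)[...,2],185,255)&m
    (c,rad),e=fit(b,box);print(n,"bright",c,rad,e, onz("top",c,98),onz("top",e[0],98))
m=mask(im,10,22,60,175)
m=cv2.morphologyEx(m,cv2.MORPH_OPEN,np.ones((5,5)))
(c,rad),e=fit(m,(405,205,510,315));print("tt",c,rad,e,onz("top",c,45),onz("top",e[0],45))
# scene view lids
im=cv2.imread("pics/scene0.png")
for n,h,box in(("red",(172,6),(235,145,275,175)),("blue",(105,120),(275,130,315,165))):
    m=mask(im,*h,s=130,v=60)
    mm=np.zeros_like(m);x0,y0,x1,y1=box;mm[y0:y1,x0:x1]=m[y0:y1,x0:x1]
    for c in blobs(mm,10): print(n,cv2.boundingRect(c))
for p in[(254,160.5),(295,145)]:print(onz("scene",p,98))
E
```

```text
red outer (368.3811340332031, 272.65985107421875) 17.99506950378418 ((368.0395812988281, 272.67510986328125), (34.62737274169922, 35.66962432861328), 91.37567138671875) [ 449.893 -130.842    3.   ]
red bright (371.5714416503906, 270.5714416503906) 15.017078399658203 ((372.8340759277344, 270.0744323730469), (23.56654930114746, 30.442720413208008), 144.4095458984375) [ 452.844 -127.564   98.   ] [ 453.887 -130.233   98.   ]
blue outer (315.3999938964844, 284.0) 17.33677101135254 ((315.4490051269531, 283.97735595703125), (34.06291580200195, 34.52521896362305), 34.95780944824219) [423.998  -9.829   3.   ]
blue bright (314.0, 282.0) 14.4223051071167 ((314.8352355957031, 282.31494140625), (23.680240631103516, 28.214921951293945), 146.30519104003906) [428.815  -6.666  98.   ] [428.166  -8.416  98.   ]
tt (457.2745666503906, 259.04913330078125) 38.772552490234375 ((457.6241760253906, 258.6996765136719), (74.90560913085938, 77.49862670898438), 141.6472930908203) [ 479.613 -323.705   45.   ] [ 480.386 -324.509   45.   ]
red (244, 153, 20, 17)
blue (286, 138, 18, 15)
blue (285, 156, 12, 9)
[ 451.814 -132.041   98.   ]
[430.783 -11.313  98.   ]
```

Call:
jog_arm --deltas '[{"gripper": -1,"translation": [0.15,-0.33,-0.03],"dr": [0,0,0.038]},{"gripper": -1,"translation": [0.15,-0.33,-0.03],"dr": [0,0,0.038]},{"gripper": -1,"translation": [0.15,-0.33,-0.03],"dr": [0,0,0.038]},{"gripper": -1,"translation": [0.15,-0.33,-0.03],"dr": [0,0,0.038]},{"gripper": -1,"translation": [0.15,-0.33,-0.03],"dr": [0,0,0]},{"gripper": -1,"translation": [0.15,-0.33,-0.03],"dr": [0,0,0]},{"gripper": -1,"translation": [0.15,-0.33,-0.03],"dr": [0,0,0]},{"gripper": -1,"translation": [0.15,-0.33,-0.03],"dr": [0,0,0]},{"gripper": -1,"translation": [0.15,-0.33,-0.03],"dr": [0,0,0]},{"gripper": -1,"translation": [0.15,-0.33,-0.03],"dr": [0,0,0]},{"gripper": -1,"translation": [0.15,-0.33,-0.03],"dr": [0,0,0]},{"gripper": -1,"translation": [0.15,-0.33,-0.03],"dr": [0,0,0]}]' --squeeze 40

```text
clock: 1.1
eef_pos: [328.6, 209.4, 220.1]
tcp_rot: [3.142, -0.0, 1.57]
contact_force: [1.1, 0.2, -0.1]
opening: 1.0
```

Call:
jog_arm --deltas '[{"gripper": -1,"translation": [0.14,-0.31,0],"dr": [0,0,0]},{"gripper": -1,"translation": [0.14,-0.31,0],"dr": [0,0,0]},{"gripper": -1,"translation": [0.14,-0.31,0],"dr": [0,0,0]},{"gripper": -1,"translation": [0.14,-0.31,0],"dr": [0,0,0]},{"gripper": -1,"translation": [0.14,-0.31,0],"dr": [0,0,0]},{"gripper": -1,"translation": [0.14,-0.31,0],"dr": [0,0,0]},{"gripper": -1,"translation": [0.14,-0.33,0],"dr": [0,0,0]},{"gripper": -1,"translation": [0,0,0],"dr": [0,0,0]},{"gripper": -1,"translation": [0,0,0],"dr": [0,0,0]}]'

```text
clock: 1.85
eef_pos: [426.7, -9.4, 220.0]
tcp_rot: [-3.141, 0.0, 1.566]
contact_force: [-0.1, 0.2, -0.4]
opening: 0.997
```

```bash
python3 - <<'E'
from h import *
print(r.sense()["eef_pos"])
c=r.calibration("wrist");im=r.grab_frame("wrist");cv2.imwrite("pics/w1.png",im);np.save("w1.npy",c["world_from_camera"])
print(c)
for n,P in(("blue",(427,-10,98)),("red",(450,-131,98)),("tab",(479.6,-57.5,82)),("bluepad",(425,-9.5,3))):print(n,pix("wrist",P,c))
E
```

```text
[426.688  -9.432 220.049]
{'mtx': array([[309.707,   0.   , 314.485],
       [  0.   , 309.707, 202.518],
       [  0.   ,   0.   ,   1.   ]]), 'world_from_camera': array([[  0.003,   0.949,   0.316, 345.345],
       [  1.   ,  -0.003,  -0.   ,  -8.101],
       [  0.001,   0.316,  -0.949, 338.805],
       [  0.   ,   0.   ,   0.   ,   1.   ]])}
blue [312.314 204.344]
red [178.953 228.717]
tab [262.265 251.971]
bluepad [313.275 175.222]
```

View pics/w1.png

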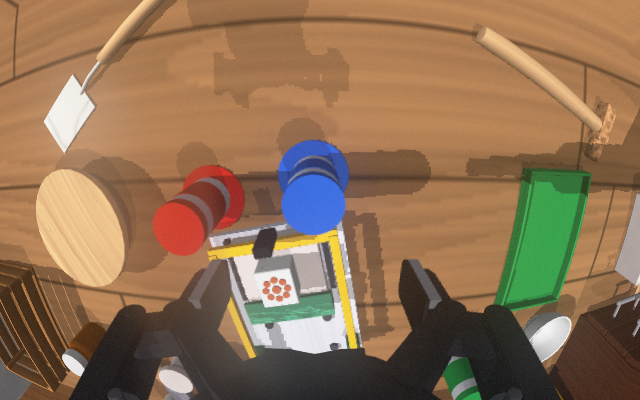

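The wrist view shows the blue lid at (312,204), the red lid at (180,229) and the tab at about (264,243), all matching the predictions. Next I grip the blue tin.

Call:
jog_arm --deltas '[{"gripper": -1,"translation": [0,0,-0.35],"dr": [0,0,0]},{"gripper": -1,"translation": [0,0,-0.35],"dr": [0,0,0]},{"gripper": -1,"translation": [0,0,-0.35],"dr": [0,0,0]},{"gripper": -1,"translation": [0,0,-0.35],"dr": [0,0,0]},{"gripper": 1,"translation": [0,0,0],"dr": [0,0,0]},{"gripper": 1,"translation": [0,0,0],"dr": [0,0,0]},{"gripper": 1,"translation": [0,0,0],"dr": [0,0,0]},{"gripper": 1,"translation": [0,0,0],"dr": [0,0,0]},{"gripper": 1,"translation": [0,0,0],"dr": [0,0,0]},{"gripper": 1,"translation": [0,0,0],"dr": [0,0,0]},{"gripper": 1,"translation": [0,0,0],"dr": [0,0,0]},{"gripper": 1,"translation": [0,0,0],"dr": [0,0,0]}]'

```text
clock: 2.9
eef_pos: [427.5, -7.9, 81.5]
tcp_rot: [3.139, -0.0, 1.57]
contact_force: [-1.9, 0.5, 8.6]
opening: 0.603
```

Call:
jog_arm --deltas '[{"gripper": 1,"translation": [0,0,0.3],"dr": [0,0,0]},{"gripper": 1,"translation": [0,0,0.3],"dr": [0,0,0]},{"gripper": 1,"translation": [0.04,0.3,0.1],"dr": [0,0,0]},{"gripper": 1,"translation": [0.04,0.35,0],"dr": [0,0,0]},{"gripper": 1,"translation": [0.04,0.35,0],"dr": [0,0,0]},{"gripper": 1,"translation": [0.04,0.35,0],"dr": [0,0,0]},{"gripper": 1,"translation": [0.04,0.35,0],"dr": [0,0,0]},{"gripper": 1,"translation": [0.04,0.35,0],"dr": [0,0,0]},{"gripper": 1,"translation": [0.04,0.35,0],"dr": [0,0,0]},{"gripper": 1,"translation": [0.04,0.35,0],"dr": [0,0,0]},{"gripper": 1,"translation": [0.06,0.35,0],"dr": [0,0,0]},{"gripper": 1,"translation": [0,0.3,0],"dr": [0,0,0]}]'

```text
clock: 3.9
eef_pos: [465.0, 334.6, 150.6]
tcp_rot: [3.14, -0.001, 1.57]
contact_force: [0.6, 0.3, -2.4]
opening: 0.601
```

Call:
jog_arm --deltas '[{"gripper": 1,"translation": [0,0,0],"dr": [0,0,0]},{"gripper": 1,"translation": [0,0,0],"dr": [0,0,0]}]'

```text
clock: 4.07
eef_pos: [464.1, 333.4, 150.2]
tcp_rot: [-3.141, 0.0, 1.572]
contact_force: [-0.7, -0.4, -4.6]
opening: 0.601
```

```bash
python3 - <<'E'
from h import *
print(r.sense()["eef_pos"],r.sense()["opening"])
im=r.grab_frame("top");cv2.imwrite("pics/t2.png",cv2.resize(im[160:320,100:400],None,fx=2.6,fy=2.6))
for n,P in(("tray",(518,333,20)),):print(n,pix("top",P))
c=r.calibration("wrist");im=r.grab_frame("wrist");cv2.imwrite("pics/w2.png",im)
E
```

```text
[464.055 333.406 150.191] 0.6013289457369465
tray [164.182 241.792]
```

View pics/w2.png

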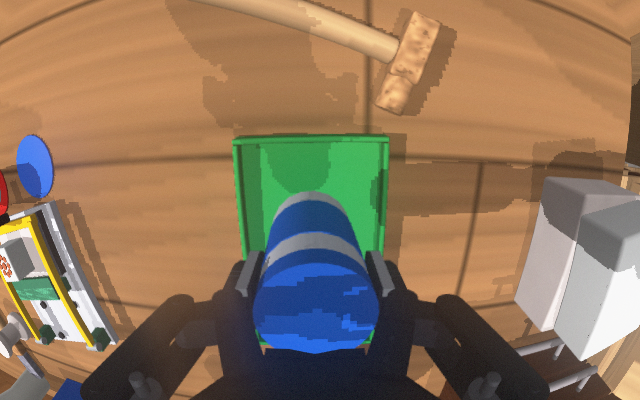

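The tin is held upright over the front half of the tray, centred between the side walls (image x 235–388, tin at 312). I lower and release it.

Call:
jog_arm --deltas '[{"gripper": 1,"translation": [0,0,-0.3],"dr": [0,0,0]},{"gripper": 1,"translation": [0,0,-0.22],"dr": [0,0,0]},{"gripper": 1,"translation": [0,0,-0.08],"dr": [0,0,0]},{"gripper": 1,"translation": [0,0,-0.04],"dr": [0,0,0]},{"gripper": 1,"translation": [0,0,-0.02],"dr": [0,0,0]},{"gripper": 1,"translation": [0,0,-0.01],"dr": [0,0,0]},{"gripper": 1,"translation": [0,0,0],"dr": [0,0,0]}]'

```text
clock: 4.75
eef_pos: [465.1, 332.3, 84.2]
tcp_rot: [3.14, -0.001, 1.569]
contact_force: [-0.8, 0.2, -3.5]
opening: 0.601
```

Call:
jog_arm --deltas '[{"gripper": 1,"translation": [0,0,-0.01],"dr": [0,0,0]},{"gripper": 1,"translation": [0,0,0],"dr": [0,0,0]},{"gripper": -1,"translation": [0,0,0],"dr": [0,0,0]},{"gripper": -1,"translation": [0,0,0],"dr": [0,0,0]},{"gripper": -1,"translation": [0,0,0],"dr": [0,0,0]},{"gripper": -1,"translation": [0,0,0],"dr": [0,0,0]},{"gripper": -1,"translation": [0,0,0],"dr": [0,0,0]},{"gripper": -1,"translation": [0,0,0.2],"dr": [0,0,0]},{"gripper": -1,"translation": [0,0,0.3],"dr": [0,0,0]},{"gripper": -1,"translation": [0,0,0.35],"dr": [0,0,0]},{"gripper": -1,"translation": [0,0,0.2],"dr": [0,0,0]}]'

```text
clock: 5.67
eef_pos: [465.2, 332.7, 190.3]
tcp_rot: [3.139, -0.002, 1.57]
contact_force: [1.1, 0.8, 0.7]
opening: 0.995
```

Call:
jog_arm --deltas '[{"gripper": -1,"translation": [0,-0.35,0],"dr": [0,0,0]},{"gripper": -1,"translation": [0,-0.39,0],"dr": [0,0,0]},{"gripper": -1,"translation": [0,-0.39,0],"dr": [0,0,0]},{"gripper": -1,"translation": [0,-0.39,0],"dr": [0,0,0]},{"gripper": -1,"translation": [0,-0.39,0],"dr": [0,0,0]},{"gripper": -1,"translation": [0,-0.39,0],"dr": [0,0,0]},{"gripper": -1,"translation": [0,-0.39,0],"dr": [0,0,0]},{"gripper": -1,"translation": [-0.03,-0.39,0],"dr": [0,0,0]},{"gripper": -1,"translation": [-0.03,-0.39,0],"dr": [0,0,0]},{"gripper": -1,"translation": [-0.03,-0.39,0],"dr": [0,0,0]},{"gripper": -1,"translation": [-0.03,-0.39,0],"dr": [0,0,0]},{"gripper": -1,"translation": [-0.03,-0.38,0],"dr": [0,0,0]}]'

```text
clock: 6.67
eef_pos: [449.0, -132.8, 187.5]
tcp_rot: [3.141, 0.0, 1.57]
contact_force: [0.6, -0.3, 0.7]
opening: 0.999
```

```bash
python3 - <<'E'
from h import *
print(r.sense()["eef_pos"])
im=r.grab_frame("top");cv2.imwrite("pics/t3.png",cv2.resize(im[160:320,100:400],None,fx=2.6,fy=2.6))
im=r.grab_frame("scene");m=mask(im,105,120,130,60);m[:, :350]=0;m[:120]=0;m[235:]=0
for b in blobs(m,15): print(cv2.boundingRect(b))
print(pix("scene",(465,333,100)),pix("scene",(465,333,5)))
c=r.calibration("wrist");im=r.grab_frame("wrist");cv2.imwrite("pics/w3.png",im)
m=mask(im,172,6,130,150)
for b in blobs(m,100): print(cv2.boundingRect(b),cv2.minEnclosingCircle(b))
print(pix("wrist",(450,-131,98),c))
E
```

```text
[ 448.967 -132.824  187.472]
(404, 120, 17, 15)
(400, 135, 18, 15)
[413.024 125.544] [407.654 148.63 ]
(281, 147, 77, 106) ((318.3122863769531, 199.56488037109375), 52.942626953125)
[319.102 219.219]
```

View pics/w3.png

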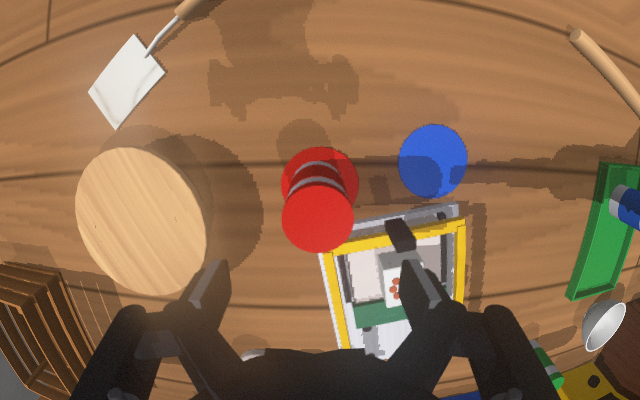

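The red lid at (318,217) is within 2 px of the prediction, and the blue tin stands in the tray. I grip the red tin.

Call:
jog_arm --deltas '[{"gripper": -1,"translation": [0.01,0.02,-0.35],"dr": [0,0,0]},{"gripper": -1,"translation": [0,0,-0.35],"dr": [0,0,0]},{"gripper": -1,"translation": [0,0,-0.35],"dr": [0,0,0]},{"gripper": 1,"translation": [0,0,0],"dr": [0,0,0]},{"gripper": 1,"translation": [0,0,0],"dr": [0,0,0]},{"gripper": 1,"translation": [0,0,0],"dr": [0,0,0]},{"gripper": 1,"translation": [0,0,0],"dr": [0,0,0]},{"gripper": 1,"translation": [0,0,0],"dr": [0,0,0]},{"gripper": 1,"translation": [0,0,0],"dr": [0,0,0]},{"gripper": 1,"translation": [0,0,0],"dr": [0,0,0]}]'

```text
clock: 7.65
eef_pos: [451.2, -129.0, 83.5]
tcp_rot: [3.139, 0.0, 1.57]
contact_force: [0.3, 0.3, 6.1]
opening: 0.609
```

Call:
jog_arm --deltas '[{"gripper": 1,"translation": [0,0,0.3],"dr": [0,0,0]},{"gripper": 1,"translation": [0,0,0.35],"dr": [0,0,0]},{"gripper": 1,"translation": [0,0,0.35],"dr": [0,0,0]},{"gripper": 1,"translation": [0.1,0.2,0.2],"dr": [0,0,0]},{"gripper": 1,"translation": [0.15,0.35,0],"dr": [0,0,0]},{"gripper": 1,"translation": [0.15,0.35,0],"dr": [0,0,0]},{"gripper": 1,"translation": [0.15,0.35,0],"dr": [0,0,0]},{"gripper": 1,"translation": [0.15,0.35,0],"dr": [0,0,0]},{"gripper": 1,"translation": [0.15,0.35,0],"dr": [0,0,0]},{"gripper": 1,"translation": [0.15,0.35,0],"dr": [0,0,0]},{"gripper": 1,"translation": [0.15,0.35,0],"dr": [0,0,0]},{"gripper": 1,"translation": [0.04,0.35,0],"dr": [0,0,0]}]'

```text
clock: 8.65
eef_pos: [571.1, 173.2, 202.8]
tcp_rot: [3.14, -0.0, 1.57]
contact_force: [1.2, -0.6, -2.4]
opening: 0.608
```

Call:
jog_arm --deltas '[{"gripper": 1,"translation": [0,0.35,0],"dr": [0,0,0]},{"gripper": 1,"translation": [0,0.35,0],"dr": [0,0,0]},{"gripper": 1,"translation": [0,0.35,0],"dr": [0,0,0]},{"gripper": 1,"translation": [0,0.35,0],"dr": [0,0,0]},{"gripper": 1,"translation": [0,0,0],"dr": [0,0,0]},{"gripper": 1,"translation": [0,0,0],"dr": [0,0,0]}]'

```text
clock: 9.15
eef_pos: [568.9, 312.8, 202.1]
tcp_rot: [-3.141, 0.0, 1.573]
contact_force: [-0.5, -0.6, -3.2]
opening: 0.606
```

```bash
python3 - <<'E'
from h import *
print(r.sense()["eef_pos"],r.sense()["opening"])
c=r.calibration("wrist");im=r.grab_frame("wrist");cv2.imwrite("pics/w4.png",im)
for x in(408,463,518,573,628):print(x,[pix("wrist",(x,y,20),c) for y in(268,333,398)])
im=r.grab_frame("top");cv2.imwrite("pics/t4.png",im)
E
```

```text
[568.86  312.785 202.144] 0.6063761382312902
408 [array([266.938,  24.163]), array([335.013,  23.302]), array([401.294,  27.687])]
463 [array([266.716,  78.634]), array([334.841,  78.07 ]), array([401.114,  81.277])]
518 [array([267.51 , 134.648]), array([334.235, 134.434]), array([399.184, 136.243])]
573 [array([269.217, 188.699]), array([333.255, 188.811]), array([395.71 , 189.299])]
628 [array([271.563, 237.944]), array([332.033, 238.3  ]), array([391.171, 237.768])]
```

View pics/w4.png

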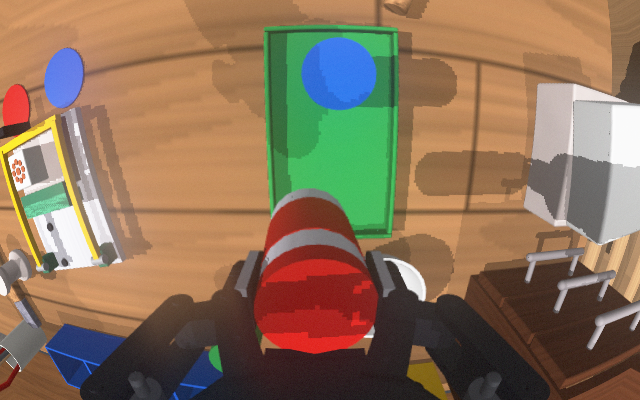

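The tray outline matches the prediction (front wall at row 27, sides at columns 265–398), with the blue tin upright at (339,73). I lower the red tin into the rear half.

Call:
jog_arm --deltas '[{"gripper": 1,"translation": [0,0.19,-0.2],"dr": [0,0,0]},{"gripper": 1,"translation": [0,0,-0.3],"dr": [0,0,0]},{"gripper": 1,"translation": [0,0,-0.3],"dr": [0,0,0]},{"gripper": 1,"translation": [0,0,-0.2],"dr": [0,0,0]},{"gripper": 1,"translation": [0,0,-0.09],"dr": [0,0,0]},{"gripper": 1,"translation": [0,0,-0.05],"dr": [0,0,0]},{"gripper": 1,"translation": [0,0,-0.02],"dr": [0,0,0]},{"gripper": 1,"translation": [0,0,-0.01],"dr": [0,0,0]},{"gripper": 1,"translation": [0,0,0],"dr": [0,0,0]}]'

```text
clock: 10.0
eef_pos: [570.3, 330.3, 86.6]
tcp_rot: [3.14, -0.001, 1.569]
contact_force: [0.7, -0.4, -2.5]
opening: 0.608
```

Call:
jog_arm --deltas '[{"gripper": 1,"translation": [0,0,-0.01],"dr": [0,0,0]},{"gripper": 1,"translation": [0,0,0],"dr": [0,0,0]},{"gripper": -1,"translation": [0,0,0],"dr": [0,0,0]},{"gripper": -1,"translation": [0,0,0],"dr": [0,0,0]},{"gripper": -1,"translation": [0,0,0],"dr": [0,0,0]},{"gripper": -1,"translation": [0,0,0],"dr": [0,0,0]},{"gripper": -1,"translation": [0,0,0],"dr": [0,0,0]},{"gripper": -1,"translation": [0,0,0.2],"dr": [0,0,0]},{"gripper": -1,"translation": [0,0,0.3],"dr": [0,0,0]},{"gripper": -1,"translation": [0,0,0.35],"dr": [0,0,0]},{"gripper": -1,"translation": [0,0,0.35],"dr": [0,0,0]},{"gripper": -1,"translation": [0,0,0],"dr": [0,0,0]}]'

```text
clock: 11.0
eef_pos: [572.6, 332.0, 211.8]
tcp_rot: [3.133, -0.005, 1.57]
contact_force: [0.7, 1.2, 0.4]
opening: 1.002
```

Call:
jog_arm --deltas '[{"gripper": -1,"translation": [-0.09,-0.33,0],"dr": [0,0,0.03]},{"gripper": -1,"translation": [-0.09,-0.33,0],"dr": [0,0,0.03]},{"gripper": -1,"translation": [-0.09,-0.33,0],"dr": [0,0,0.03]},{"gripper": -1,"translation": [-0.09,-0.33,0],"dr": [0,0,0.02]},{"gripper": -1,"translation": [-0.09,-0.33,0],"dr": [0,0,0]},{"gripper": -1,"translation": [-0.09,-0.33,0],"dr": [0,0,0]},{"gripper": -1,"translation": [-0.09,-0.33,0],"dr": [0,0,0]},{"gripper": -1,"translation": [-0.09,-0.33,0],"dr": [0,0,0]},{"gripper": -1,"translation": [-0.09,-0.33,0],"dr": [0,0,0]},{"gripper": -1,"translation": [-0.09,-0.33,0],"dr": [0,0,0]},{"gripper": -1,"translation": [-0.09,-0.33,0],"dr": [0,0,0]},{"gripper": -1,"translation": [-0.09,-0.33,0],"dr": [0,0,0]}]'

```text
clock: 12.0
eef_pos: [460.8, -67.3, 204.4]
tcp_rot: [3.141, 0.0, 1.743]
contact_force: [1.2, 0.4, 0.2]
opening: 1.002
```

```bash
python3 - <<'E'
from h import *
s=r.sense();print(s["eef_pos"],s["tcp_rot"])
c=r.calibration("wrist");im=r.grab_frame("wrist");cv2.imwrite("pics/w5.png",im)
for n,P in(("tab",(479.6,-57.5,82)),("rp",(450,-131,3)),("bp",(425,-9.5,3)),("tt",(480,-324,45))):print(n,pix("wrist",P,c))
for n,h in(("red",(172,4)),("blue",(105,120))):
    for b in blobs(mask(im,*h,130,60),300)[:3]:
        e=cv2.fitEllipse(b);print(n,e[0],e[1],onz("wrist",e[0],3,c))
m=mask(im,60,95,80,30);
for b in blobs(m,200)[:4]:
    R=cv2.minAreaRect(b);w=np.array([onz("wrist",p,41,c)[:2] for p in cv2.boxPoints(R)]);print("lip",R,w.mean(0),w)
im=r.grab_frame("top");cv2.imwrite("pics/t5.png",im)
for n,h in(("red",(172,4)),("blue",(105,120))):
    m=mask(im,*h,130,60);m[:230]=0;m[310:]=0;m[:,:280]=0;m[:,400:]=0
    for b in blobs(m,200)[:3]:
        e=cv2.fitEllipse(b);print("top",n,e[0],e[1],onz("top",e[0],3))
E
```

```text
[460.82  -67.302 204.378] [3.141 0.    1.743]
tab [320.657 226.158]
rp [255.921 160.309]
bp [372.994 156.93 ]
tt [ 85.709 171.382]
red (258.27734375, 160.15805053710938) (70.9503402709961, 72.79278564453125) [ 449.44  -128.498    3.   ]
red (558.2277221679688, 304.2315979003906) (28.988554000854492, 38.187461853027344) [594.775 381.946   3.   ]
red (578.624755859375, 324.65643310546875) (20.864198684692383, 37.990509033203125) [645.268 492.834   3.   ]
blue (371.8878479003906, 155.82794189453125) (71.1084976196289, 72.46674346923828) [424.068 -10.928   3.   ]
blue (614.1649780273438, 259.2804870605469) (21.088956832885742, 41.13793182373047) [499.036 500.394   3.   ]
blue (591.052001953125, 235.6912841796875) (23.54800796508789, 27.570858001708984) [464.423 385.384   3.   ]
lip ((561.6881713867188, 262.4303894042969), (55.09605407714844, 141.45143127441406), 23.470993041992188) [509.579 304.348] [[590.304 228.334]
 [400.557 232.542]
 [406.584 370.27 ]
 [640.873 386.249]]
lip ((319.7553405761719, 295.85284423828125), (21.94686508178711, 95.02074432373047), 88.65210723876953) [580.726 -39.07 ] [[575.913 -92.977]
 [555.455   8.712]
 [585.072  17.139]
 [606.464 -89.156]]
lip ((461.4827880859375, 383.7069091796875), (25.068870544433594, 28.96847152709961), 68.19859313964844) [732.764 219.14 ] [[711.796 173.762]
 [689.273 211.933]
 [752.668 266.981]
 [777.319 223.885]]
top blue (304.7447814941406, 283.78009033203125) (11.051620483398438, 30.304330825805664) [424.443  14.431   3.   ]
```

View pics/w5.png

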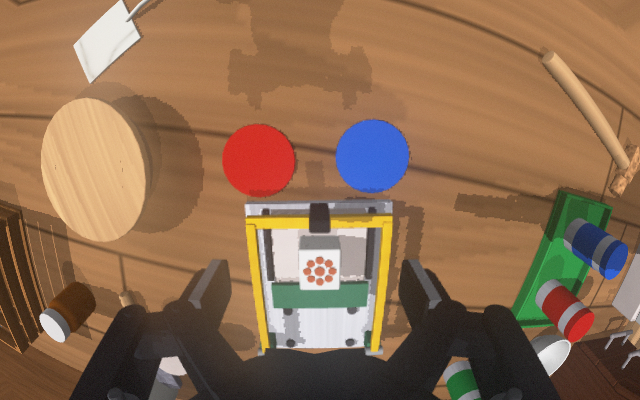

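Both tins stand upright in the tray. The tab end is at (320,226) as predicted, the pads are at (258,160) and (372,156), and the clamp is square in the image, so the yaw is right. I grip the tab.

Call:
jog_arm --deltas '[{"gripper": -0.5,"translation": [0.2,0.1,-0.2],"dr": [0,0,0]},{"gripper": -0.5,"translation": [0,0,-0.35],"dr": [0,0,0]},{"gripper": -0.5,"translation": [0,0,-0.35],"dr": [0,0,0]},{"gripper": -0.5,"translation": [0,0,-0.25],"dr": [0,0,0]},{"gripper": -0.5,"translation": [0,0,-0.1],"dr": [0,0,0]},{"gripper": 1,"translation": [0,0,0],"dr": [0,0,0]},{"gripper": 1,"translation": [0,0,0],"dr": [0,0,0]},{"gripper": 1,"translation": [0,0,0],"dr": [0,0,0]},{"gripper": 1,"translation": [0,0,0],"dr": [0,0,0]},{"gripper": 1,"translation": [0,0,0],"dr": [0,0,0]},{"gripper": 1,"translation": [0,0,0],"dr": [0,0,0]},{"gripper": 1,"translation": [0,0,0],"dr": [0,0,0]}]'

```text
clock: 13.1
eef_pos: [483.2, -58.7, 81.3]
tcp_rot: [3.138, 0.005, 1.745]
contact_force: [-0.1, -23.9, -1.0]
opening: 0.199
```

Call:
jog_arm --deltas '[{"gripper": 1,"translation": [0.003,-0.017,0],"dr": [0,0,0]},{"gripper": 1,"translation": [0,0,0],"dr": [0,0,0]}]'

```text
clock: 13.27
eef_pos: [483.3, -59.0, 81.3]
tcp_rot: [3.138, 0.003, 1.743]
contact_force: [-0.7, -10.2, 1.6]
opening: 0.196
```

```bash
python3 - <<'E'
from h import *
s=r.sense();p=s["eef_pos"];print(p,s["contact_force"])
# start: TCP 6 above grasp pt ; hinge at 192 (x) from tab; grip z
g=np.array([-192,p[2]-6-40]);print(g)
prev=g;o=[]
for th in np.linspace(0,1.56,19)[1:]:
    c_,s_=np.cos(th),np.sin(th);q=np.array([g[0]*c_+g[1]*s_,-g[0]*s_+g[1]*c_]);d=q-prev;prev=q
    o.append((round(th,2),*np.round(np.array([d[0]*.985,d[0]*.171,d[1]])/100,3)))
for a in o:print(a)
E
```

```text
[483.271 -59.027  81.254] [ -0.675 -10.156   1.621]
[-192.      35.254]
(np.float64(0.09), np.float64(0.037), np.float64(0.006), np.float64(0.165))
(np.float64(0.17), np.float64(0.051), np.float64(0.009), np.float64(0.161))
(np.float64(0.26), np.float64(0.065), np.float64(0.011), np.float64(0.156))
(np.float64(0.35), np.float64(0.078), np.float64(0.013), np.float64(0.15))
(np.float64(0.43), np.float64(0.09), np.float64(0.016), np.float64(0.142))
(np.float64(0.52), np.float64(0.102), np.float64(0.018), np.float64(0.134))
(np.float64(0.61), np.float64(0.113), np.float64(0.02), np.float64(0.124))
(np.float64(0.69), np.float64(0.123), np.float64(0.021), np.float64(0.114))
(np.float64(0.78), np.float64(0.132), np.float64(0.023), np.float64(0.103))
(np.float64(0.87), np.float64(0.141), np.float64(0.024), np.float64(0.091))
(np.float64(0.95), np.float64(0.148), np.float64(0.026), np.float64(0.078))
(np.float64(1.04), np.float64(0.154), np.float64(0.027), np.float64(0.065))
(np.float64(1.13), np.float64(0.159), np.float64(0.028), np.float64(0.051))
(np.float64(1.21), np.float64(0.163), np.float64(0.028), np.float64(0.037))
(np.float64(1.3), np.float64(0.165), np.float64(0.029), np.float64(0.022))
(np.float64(1.39), np.float64(0.166), np.float64(0.029), np.float64(0.008))
(np.float64(1.47), np.float64(0.166), np.float64(0.029), np.float64(-0.007))
(np.float64(1.56), np.float64(0.165), np.float64(0.029), np.float64(-0.021))
```

Call:
jog_arm --deltas '[{"gripper": 1,"translation": [0.037,-0.003,0.165],"dr": [0,0,0]},{"gripper": 1,"translation": [0.051,0.009,0.161],"dr": [0,0,0]},{"gripper": 1,"translation": [0.065,0.011,0.156],"dr": [0,0,0]},{"gripper": 1,"translation": [0.078,0.013,0.15],"dr": [0,0,0]}]'

```text
clock: 13.6
eef_pos: [505.5, -55.0, 144.6]
tcp_rot: [3.14, 0.001, 1.743]
contact_force: [4.9, -0.9, -8.3]
opening: 0.199
```

Call:
jog_arm --deltas '[{"gripper": 1,"translation": [0.09,0.016,0.142],"dr": [0,0,0]},{"gripper": 1,"translation": [0.102,0.018,0.134],"dr": [0,0,0]},{"gripper": 1,"translation": [0.113,0.02,0.124],"dr": [0,0,0]},{"gripper": 1,"translation": [0.123,0.021,0.114],"dr": [0,0,0]},{"gripper": 1,"translation": [0.132,0.023,0.103],"dr": [0,0,0]},{"gripper": 1,"translation": [0,0,0],"dr": [0,0,0]}]'

```text
clock: 14.1
eef_pos: [562.9, -44.2, 207.6]
tcp_rot: [3.138, 0.0, 1.743]
contact_force: [-5.3, 0.9, 6.8]
opening: 0.202
```

Forces are low, so I continue the swing.

Call:
jog_arm --deltas '[{"gripper": 1,"translation": [0.141,0.024,0.091],"dr": [0,0,0]},{"gripper": 1,"translation": [0.148,0.026,0.078],"dr": [0,0,0]},{"gripper": 1,"translation": [0.154,0.027,0.065],"dr": [0,0,0]},{"gripper": 1,"translation": [0.159,0.028,0.051],"dr": [0,0,0]},{"gripper": 1,"translation": [0.163,0.028,0.037],"dr": [0,0,0]},{"gripper": 1,"translation": [0.165,0.029,0.022],"dr": [0,0,0]},{"gripper": 1,"translation": [0.166,0.029,0.008],"dr": [0,0,0]},{"gripper": 1,"translation": [0,0,0],"dr": [0,0,0]}]'

```text
clock: 14.77
eef_pos: [672.0, -23.7, 240.7]
tcp_rot: [3.139, -0.002, 1.743]
contact_force: [-1.9, 7.7, 6.7]
opening: 0.198
```

Call:
jog_arm --deltas '[{"gripper": 1,"translation": [0.166,0.029,-0.007],"dr": [0,0,0]},{"gripper": 1,"translation": [0.14,0.024,-0.015],"dr": [0,0,0]},{"gripper": 1,"translation": [0,0,0],"dr": [0,0,0]},{"gripper": 1,"translation": [0,0,0],"dr": [0,0,0]}]'

```text
clock: 15.1
eef_pos: [701.3, -18.2, 238.3]
tcp_rot: [3.14, -0.003, 1.743]
contact_force: [-0.6, 9.5, 1.9]
opening: 0.198
```

Call:
jog_arm --deltas '[{"gripper": -0.3,"translation": [0,0,0],"dr": [0,0,0]},{"gripper": -0.3,"translation": [0,0,0],"dr": [0,0,0]},{"gripper": -0.3,"translation": [0,0,0],"dr": [0,0,0]},{"gripper": -0.3,"translation": [0,0,0],"dr": [0,0,0]},{"gripper": -0.3,"translation": [0,0,0.2],"dr": [0,0,0]},{"gripper": -0.3,"translation": [0,0,0.3],"dr": [0,0,0]},{"gripper": -0.3,"translation": [-0.1,-0.01,0],"dr": [0,0,0]},{"gripper": -0.3,"translation": [-0.34,-0.06,0],"dr": [0,0,0]},{"gripper": -0.3,"translation": [-0.34,-0.06,0],"dr": [0,0,0]},{"gripper": -0.3,"translation": [-0.34,-0.06,0],"dr": [0,0,0]},{"gripper": -0.3,"translation": [-0.34,-0.06,0],"dr": [0,0,0]},{"gripper": -1,"translation": [-0.24,-0.05,0],"dr": [0,0,0]}]'

```text
clock: 16.1
eef_pos: [528.1, -50.9, 287.2]
tcp_rot: [-3.141, 0.0, 1.742]
contact_force: [0.4, -1.2, 0.9]
opening: 0.769
```

Call:
jog_arm --deltas '[{"gripper": -1,"translation": [0,0,-0.3],"dr": [0,0,0]},{"gripper": -1,"translation": [0,0,-0.3],"dr": [0,0,0]},{"gripper": -1,"translation": [0,0,-0.3],"dr": [0,0,0]},{"gripper": -1,"translation": [0,0,-0.3],"dr": [0,0,0]},{"gripper": -1,"translation": [0,0,-0.1],"dr": [0,0,0]},{"gripper": -1,"translation": [0,0,0],"dr": [0,0,0]},{"gripper": -1,"translation": [0,0,0],"dr": [0,0,0]}]'

```text
clock: 16.68
eef_pos: [531.4, -50.5, 157.8]
tcp_rot: [3.142, 0.0, 1.742]
contact_force: [0.3, 0.3, 0.3]
opening: 1.002
```

```bash
python3 - <<'E'
from h import *
s=r.sense();print(s["eef_pos"],s["tcp_rot"])
c=r.calibration("wrist");im=r.grab_frame("wrist");cv2.imwrite("pics/w6.png",im)
p=pix("wrist",(531.6,-47.9,66),c);print(p)
m=mask(im,2,14,110,80);mm=np.zeros_like(m);x,y=p.astype(int);mm[max(0,y-35):y+35,x-40:x+40]=m[max(0,y-35):y+35,x-40:x+40]
P=np.vstack([b.reshape(-1,2) for b in blobs(mm,3)]);(cc,rr)=cv2.minEnclosingCircle(P.astype(np.float32));print("ros",cc,rr,onz("wrist",cc,66,c))
t=r.grab_frame("top");cv2.imwrite("pics/t6.png",t)
a=cv2.resize(t[120:300,260:460],None,fx=2,fy=2)
out=np.zeros((400+360,640,3),np.uint8);out[:400]=im;out[400:,:400]=a;cv2.imwrite("pics/m6.png",cv2.resize(out,None,fx=.78,fy=.78,interpolation=cv2.INTER_AREA))
E
```

```text
[531.371 -50.532 157.808] [3.142 0.    1.742]
[316.364 217.842]
ros (315.0, 218.42857360839844) 21.05881118774414 [532.224 -48.8    66.   ]
```

View pics/m6.png

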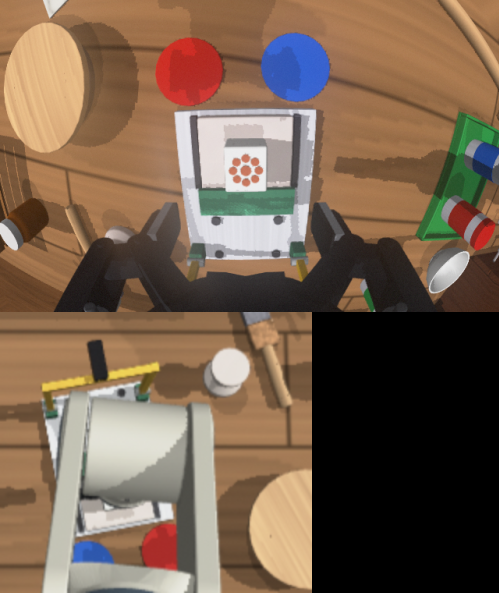

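The bar is up: in the top view it lies over the hinge with the tab pointing back. The rosette at (315,218) in the wrist picture gives (532,-49). I grip the boss.

Call:
jog_arm --deltas '[{"gripper": -1,"translation": [0.005,0.017,-0.3],"dr": [0,0,0]},{"gripper": -1,"translation": [0,0,-0.3],"dr": [0,0,0]},{"gripper": -1,"translation": [0,0,-0.25],"dr": [0,0,0]},{"gripper": -1,"translation": [0,0,-0.11],"dr": [0,0,0]},{"gripper": 1,"translation": [0,0,0],"dr": [0,0,0]},{"gripper": 1,"translation": [0,0,0],"dr": [0,0,0]},{"gripper": 1,"translation": [0,0,0],"dr": [0,0,0]},{"gripper": 1,"translation": [0,0,0],"dr": [0,0,0]},{"gripper": 1,"translation": [0,0,0],"dr": [0,0,0]},{"gripper": 1,"translation": [0,0,0],"dr": [0,0,0]},{"gripper": 1,"translation": [0,0,0],"dr": [0,0,0]},{"gripper": 1,"translation": [0,0,0],"dr": [0,0,0]}]' --squeeze 50

```text
clock: 17.78
eef_pos: [533.1, -48.9, 63.2]
tcp_rot: [3.138, 0.001, 1.743]
contact_force: [-0.4, -0.4, 7.0]
opening: 0.462
```

Call:
jog_arm --deltas '[{"gripper": 1,"translation": [0,0,0.006],"dr": [0,0,0]},{"gripper": 1,"translation": [-0.07,-0.012,0],"dr": [0,0,0]},{"gripper": 1,"translation": [-0.09,-0.016,0],"dr": [0,0,0]},{"gripper": 1,"translation": [-0.09,-0.016,0],"dr": [0,0,0]},{"gripper": 1,"translation": [-0.09,-0.016,0],"dr": [0,0,0]},{"gripper": 1,"translation": [0,0,0],"dr": [0,0,0]}]'

```text
clock: 18.28
eef_pos: [498.0, -55.1, 63.2]
tcp_rot: [3.138, 0.001, 1.742]
contact_force: [-0.6, -1.8, 11.0]
opening: 0.461
```

Call:
jog_arm --deltas '[{"gripper": 1,"translation": [0,0,0.2],"dr": [0,0,0]},{"gripper": 1,"translation": [0,0,0.3],"dr": [0,0,0]},{"gripper": 1,"translation": [0,0,0.3],"dr": [0,0,0]},{"gripper": 1,"translation": [0,-0.2,0.2],"dr": [0,0,0]},{"gripper": 1,"translation": [0,-0.3,0],"dr": [0,0,0]},{"gripper": 1,"translation": [-0.03,-0.3,0],"dr": [0,0,0]},{"gripper": 1,"translation": [-0.03,-0.3,0],"dr": [0,0,0]},{"gripper": 1,"translation": [-0.03,-0.3,0],"dr": [0,0,0]},{"gripper": 1,"translation": [-0.03,-0.3,0],"dr": [0,0,0]},{"gripper": 1,"translation": [-0.03,-0.3,0],"dr": [0,0,0]},{"gripper": 1,"translation": [-0.03,-0.3,0],"dr": [0,0,0]},{"gripper": 1,"translation": [0,-0.3,0],"dr": [0,0,0]}]'

```text
clock: 19.28
eef_pos: [477.6, -315.5, 161.5]
tcp_rot: [-3.14, -0.001, 1.742]
contact_force: [0.8, -0.3, -3.0]
opening: 0.454
```

Call:
jog_arm --deltas '[{"gripper": 1,"translation": [0,-0.1,0],"dr": [0,0,0]},{"gripper": 1,"translation": [0,0,0],"dr": [0,0,0]},{"gripper": 1,"translation": [0,0,0],"dr": [0,0,0]}]'

```text
clock: 19.53
eef_pos: [478.5, -324.3, 161.3]
tcp_rot: [-3.141, -0.001, 1.741]
contact_force: [0.5, -0.4, -4.3]
opening: 0.459
```

```bash
python3 - <<'E'
from h import *
s=r.sense();print(s["eef_pos"],s["tcp_rot"],s["qpos"],s["opening"],s["contact_force"])
c=r.calibration("wrist");im=r.grab_frame("wrist");cv2.imwrite("pics/w7.png",im)
# overlay predicted turntable rim for guessed centre
for cc,col in(((480,-324),(255,0,255)),):
    for a in np.linspace(0,6.28,90):
        p=pix("wrist",(cc[0]+85*np.cos(a),cc[1]+85*np.sin(a),45),c).astype(int);cv2.circle(im,tuple(int(v) for v in p),1,col,-1)
cv2.imwrite("pics/w7o.png",im)
# top image ellipse of table from t5
t=cv2.imread("pics/t5.png");m=mask(t,10,22,60,175);m[:200]=0;m[315:]=0;m[:,:405]=0;m[:,510:]=0
m=cv2.morphologyEx(m,cv2.MORPH_OPEN,np.ones((3,3)))
h=cv2.convexHull(blobs(m)[0]);e=cv2.fitEllipse(h);print(e,onz("top",e[0],45),cv2.boundingRect(h))
E
```

```text
[ 478.53  -324.252  161.327] [-3.141 -0.001  1.741] [-0.598  0.389  1.817  0.     0.937 -2.34 ] 0.4587665235786506 [ 0.478 -0.374 -4.299]
((457.6374206542969, 258.69659423828125), (74.8848648071289, 77.36823272705078), 141.54759216308594) [ 480.393 -324.538   45.   ] (421, 221, 75, 77)
```

View pics/w7o.png

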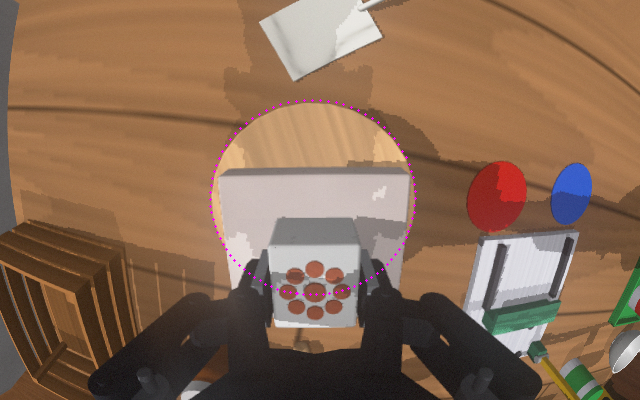

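The overlay of the estimated turntable rim fits the visible rim (top at (313,101), sides at columns 212 and 414), and the block is held level. I lower it.

Call:
jog_arm --deltas '[{"gripper": 1,"translation": [0.025,0,-0.2],"dr": [0,0,0]},{"gripper": 1,"translation": [0,0,-0.2],"dr": [0,0,0]},{"gripper": 1,"translation": [0,0,-0.12],"dr": [0,0,0]},{"gripper": 1,"translation": [0,0,-0.06],"dr": [0,0,0]},{"gripper": 1,"translation": [0,0,-0.03],"dr": [0,0,0]},{"gripper": 1,"translation": [0,0,-0.02],"dr": [0,0,0]},{"gripper": 1,"translation": [0,0,-0.01],"dr": [0,0,0]},{"gripper": 1,"translation": [0,0,0],"dr": [0,0,0]},{"gripper": 1,"translation": [0,0,0],"dr": [0,0,0]}]'

```text
clock: 20.33
eef_pos: [482.4, -324.9, 98.5]
tcp_rot: [3.141, 0.001, 1.742]
contact_force: [0.3, -0.6, -3.1]
opening: 0.461
```

Call:
jog_arm --deltas '[{"gripper": 1,"translation": [-0.01,0,-0.01],"dr": [0,0,0]},{"gripper": 1,"translation": [0,0,-0.01],"dr": [0,0,0]},{"gripper": 1,"translation": [0,0,0],"dr": [0,0,0]},{"gripper": 1,"translation": [0,0,0],"dr": [0,0,0]}]'

```text
clock: 20.67
eef_pos: [481.0, -324.9, 96.3]
tcp_rot: [3.141, 0.0, 1.742]
contact_force: [-2.2, 0.5, 2.9]
opening: 0.46
```

Call:
jog_arm --deltas '[{"gripper": -1,"translation": [0,0,0],"dr": [0,0,0]},{"gripper": -1,"translation": [0,0,0],"dr": [0,0,0]},{"gripper": -1,"translation": [0,0,0],"dr": [0,0,0]},{"gripper": -1,"translation": [0,0,0],"dr": [0,0,0]},{"gripper": -1,"translation": [0,0,0],"dr": [0,0,0]},{"gripper": -1,"translation": [0,0,0.2],"dr": [0,0,0]},{"gripper": -1,"translation": [0,0,0.3],"dr": [0,0,0]},{"gripper": -1,"translation": [0,0,0.35],"dr": [0,0,0]},{"gripper": -1,"translation": [0,0.2,0.25],"dr": [0,0,-0.03]},{"gripper": -1,"translation": [0,0.35,0],"dr": [0,0,-0.04]},{"gripper": -1,"translation": [0,0.35,0],"dr": [0,0,-0.04]},{"gripper": -1,"translation": [0,0.35,0],"dr": [0,0,0]}]'

```text
clock: 21.67
eef_pos: [481.0, -198.7, 206.4]
tcp_rot: [3.14, 0.0, 1.565]
contact_force: [1.0, 0.3, -0.0]
opening: 1.004
```

```bash
python3 - <<'E'
from h import *
s=r.sense();print(s["eef_pos"],s["tcp_rot"])
c=r.calibration("wrist");im=r.grab_frame("wrist");cv2.imwrite("pics/w8.png",im)
p=pix("wrist",(480.4,-324.5,99),c);print(p)
m=mask(im,2,14,100,60);mm=np.zeros_like(m);x,y=p.astype(int);mm[max(0,y-25):y+25,max(0,x-30):x+30]=m[max(0,y-25):y+25,max(0,x-30):x+30]
P=np.vstack([b.reshape(-1,2) for b in blobs(mm,3)]);cc,rr=cv2.minEnclosingCircle(P.astype(np.float32));print("wrist ros",cc,rr,onz("wrist",cc,99,c))
out=np.zeros((500,800,3),np.uint8);out[:]=cv2.resize(im,(800,500))
t=r.grab_frame("top");out[300:,600:]=cv2.resize(t[215:305,410:505],(200,200));cv2.imwrite("pics/m8.png",out)
E
```

```text
[ 481.031 -198.726  206.438] [3.14  0.    1.565]
[163.967 209.101]
wrist ros (153.39999389648438, 215.39999389648438) 26.94300079345703 [ 486.191 -336.338   99.   ]
```

View pics/m8.png

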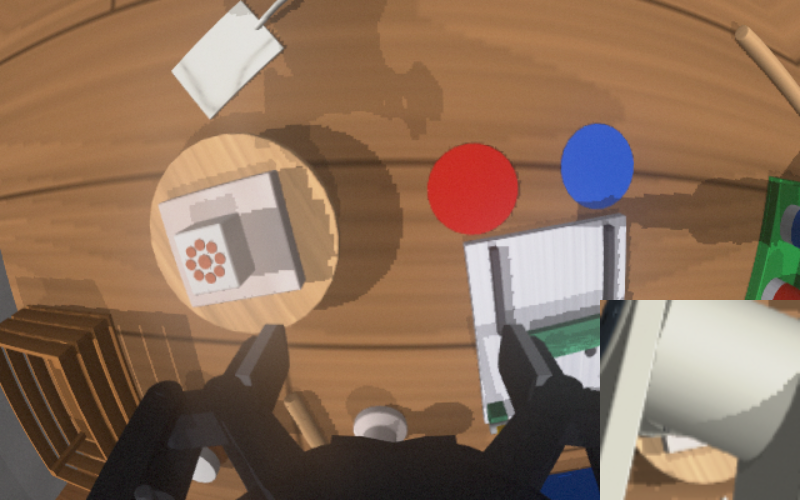

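The block sits flat and centred on the turntable: the rosette at (164,208) full scale against a prediction of (164,209). Now I fetch the blue tin.

Call:
jog_arm --deltas '[{"gripper": -1,"translation": [-0.02,0.35,0],"dr": [0,0,0]},{"gripper": -1,"translation": [-0.02,0.39,0],"dr": [0,0,0]},{"gripper": -1,"translation": [-0.02,0.39,0],"dr": [0,0,0]},{"gripper": -1,"translation": [-0.02,0.39,0],"dr": [0,0,0]},{"gripper": -1,"translation": [-0.02,0.39,0],"dr": [0,0,0]},{"gripper": -1,"translation": [-0.02,0.39,0],"dr": [0,0,0]},{"gripper": -1,"translation": [-0.02,0.39,0],"dr": [0,0,0]},{"gripper": -1,"translation": [0,0.39,0],"dr": [0,0,0]},{"gripper": -1,"translation": [0,0.39,0],"dr": [0,0,0]},{"gripper": -1,"translation": [0,0.39,0],"dr": [0,0,0]},{"gripper": -1,"translation": [0,0.39,0],"dr": [0,0,0]},{"gripper": -1,"translation": [0,0.39,0],"dr": [0,0,0]}]'

```text
clock: 22.77
eef_pos: [467.1, 266.1, 205.9]
tcp_rot: [3.141, -0.0, 1.57]
contact_force: [1.0, -0.5, 0.3]
opening: 1.001
```

Call:
jog_arm --deltas '[{"gripper": -1,"translation": [0,0.3,0],"dr": [0,0,0]},{"gripper": -1,"translation": [0,0.35,0],"dr": [0,0,0]},{"gripper": -1,"translation": [0,0,0],"dr": [0,0,0]},{"gripper": -1,"translation": [0,0,0],"dr": [0,0,0]}]'

```text
clock: 23.1
eef_pos: [467.1, 330.6, 205.5]
tcp_rot: [3.142, 0.0, 1.572]
contact_force: [-0.1, -0.9, -1.2]
opening: 1.0
```

```bash
cat > lid.py <<'E'
from h import *
import sys
s=r.sense();print(s["eef_pos"],s["tcp_rot"])
c=r.calibration("wrist");im=r.grab_frame("wrist")
h={"blue":(105,120),"red":(172,6)}[sys.argv[1]]
m=mask(im,*h,130,60)
for b in blobs(m,600)[:3]:
    (cc,rr)=cv2.minEnclosingCircle(b);print(cc,rr,cv2.boundingRect(b),onz("wrist",cc,100,c))
E
python3 lid.py blue
```

```text
[467.121 330.615 205.468] [3.142 0.    1.572]
(313.0, 199.77777099609375) 40.82688903808594 (280, 159, 67, 82) [458.228 330.633 100.   ]
(63.0, 154.0) 28.28437042236328 (44, 126, 37, 57) [413.186  95.752 100.   ]
(172.5, 396.0) 24.683090209960938 (148, 379, 50, 21) [727.717 146.944 100.   ]
```

Call:
jog_arm --deltas '[{"gripper": -1,"translation": [-0.02,0.01,-0.3],"dr": [0,0,0]},{"gripper": -1,"translation": [0,0,-0.35],"dr": [0,0,0]},{"gripper": -1,"translation": [0,0,-0.35],"dr": [0,0,0]},{"gripper": -1,"translation": [0,0,-0.22],"dr": [0,0,0]},{"gripper": 1,"translation": [0,0,0],"dr": [0,0,0]},{"gripper": 1,"translation": [0,0,0],"dr": [0,0,0]},{"gripper": 1,"translation": [0,0,0],"dr": [0,0,0]},{"gripper": 1,"translation": [0,0,0],"dr": [0,0,0]},{"gripper": 1,"translation": [0,0,0],"dr": [0,0,0]},{"gripper": 1,"translation": [0,0,0],"dr": [0,0,0]},{"gripper": 1,"translation": [0,0,0],"dr": [0,0,0]}]' --squeeze 40

```text
clock: 24.07
eef_pos: [465.9, 330.6, 85.3]
tcp_rot: [3.14, -0.001, 1.57]
contact_force: [1.1, -3.4, 8.1]
opening: 0.599
```

Call:
jog_arm --deltas '[{"gripper": 1,"translation": [0,0,0.3],"dr": [0,0,0]},{"gripper": 1,"translation": [0,0,0.3],"dr": [0,0,0]},{"gripper": 1,"translation": [-0.04,-0.25,0.1],"dr": [0,0,0]},{"gripper": 1,"translation": [-0.05,-0.35,0],"dr": [0,0,0]},{"gripper": 1,"translation": [-0.05,-0.35,0],"dr": [0,0,0]},{"gripper": 1,"translation": [-0.05,-0.35,0],"dr": [0,0,0]},{"gripper": 1,"translation": [-0.05,-0.35,0],"dr": [0,0,0]},{"gripper": 1,"translation": [-0.05,-0.35,0],"dr": [0,0,0]},{"gripper": 1,"translation": [-0.05,-0.35,0],"dr": [0,0,0]},{"gripper": 1,"translation": [-0.05,-0.35,0],"dr": [0,0,0]},{"gripper": 1,"translation": [-0.02,-0.35,0],"dr": [0,0,0]},{"gripper": 1,"translation": [0,-0.35,0],"dr": [0,0,0]}]'

```text
clock: 25.07
eef_pos: [423.0, -11.0, 154.1]
tcp_rot: [3.141, -0.0, 1.57]
contact_force: [1.2, 0.3, -3.3]
opening: 0.599
```

Call:
jog_arm --deltas '[{"gripper": 1,"translation": [0,0,0],"dr": [0,0,0]},{"gripper": 1,"translation": [0,0,0],"dr": [0,0,0]}]'

```text
clock: 25.23
eef_pos: [424.0, -11.2, 154.1]
tcp_rot: [3.141, -0.0, 1.566]
contact_force: [-0.3, 0.4, -3.7]
opening: 0.601
```

```bash
python3 - <<'E'
from h import *
s=r.sense();print(s["eef_pos"],s["opening"])
c=r.calibration("wrist");im=r.grab_frame("wrist")
for a in np.linspace(0,6.28,80):
    for cc,z,rad,col in(((424.3,-10.2),3,40,(255,0,255)),((450,-130),3,40,(0,255,255))):
        p=pix("wrist",(cc[0]+rad*np.cos(a),cc[1]+rad*np.sin(a),z),c);cv2.circle(im,tuple(int(round(v)) for v in p),1,col,-1)
cv2.imwrite("pics/w9.png",im)
E
```

```text
[423.954 -11.171 154.115] 0.601331329088597
```

View pics/w9.png

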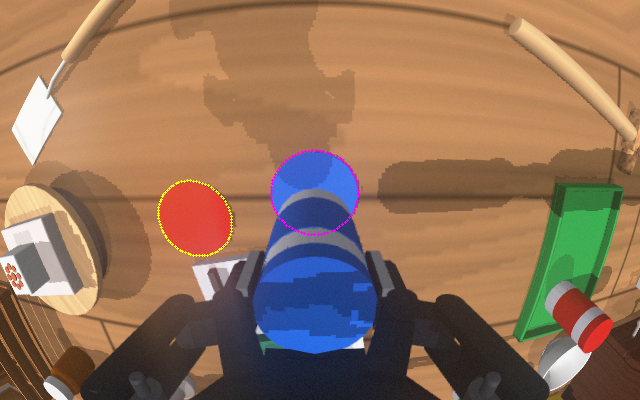

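Both pad overlays (red at (195,218), blue at (315,193)) sit on the pads. I lower the blue tin.

Call:
jog_arm --deltas '[{"gripper": 1,"translation": [0.003,0.01,-0.3],"dr": [0,0,0]},{"gripper": 1,"translation": [0,0,-0.25],"dr": [0,0,0]},{"gripper": 1,"translation": [0,0,-0.08],"dr": [0,0,0]},{"gripper": 1,"translation": [0,0,-0.04],"dr": [0,0,0]},{"gripper": 1,"translation": [0,0,-0.02],"dr": [0,0,0]},{"gripper": 1,"translation": [0,0,-0.01],"dr": [0,0,0]},{"gripper": 1,"translation": [0,0,0],"dr": [0,0,0]},{"gripper": 1,"translation": [0,0,0],"dr": [0,0,0]}]'

```text
clock: 25.95
eef_pos: [425.0, -8.6, 84.6]
tcp_rot: [3.14, 0.0, 1.57]
contact_force: [0.4, 0.4, -4.0]
opening: 0.6
```

Call:
jog_arm --deltas '[{"gripper": 1,"translation": [-0.005,-0.015,-0.005],"dr": [0,0,0]},{"gripper": 1,"translation": [0,0,-0.008],"dr": [0,0,0]},{"gripper": 1,"translation": [0,0,0],"dr": [0,0,0]},{"gripper": -1,"translation": [0,0,0],"dr": [0,0,0]},{"gripper": -1,"translation": [0,0,0],"dr": [0,0,0]},{"gripper": -1,"translation": [0,0,0],"dr": [0,0,0]},{"gripper": -1,"translation": [0,0,0],"dr": [0,0,0]},{"gripper": -1,"translation": [0,0,0],"dr": [0,0,0]},{"gripper": -1,"translation": [0,0,0.2],"dr": [0,0,0]},{"gripper": -1,"translation": [0,0,0.3],"dr": [0,0,0]},{"gripper": -1,"translation": [0,0,0.35],"dr": [0,0,0]},{"gripper": -1,"translation": [0,0,0.35],"dr": [0,0,0]}]'

```text
clock: 26.95
eef_pos: [423.1, -10.1, 203.5]
tcp_rot: [-3.14, -0.0, 1.57]
contact_force: [1.1, -0.4, -0.3]
opening: 0.997
```

Call:
jog_arm --deltas '[{"gripper": -1,"translation": [0.14,0.33,0],"dr": [0,0,0]},{"gripper": -1,"translation": [0.14,0.33,0],"dr": [0,0,0]},{"gripper": -1,"translation": [0.14,0.33,0],"dr": [0,0,0]},{"gripper": -1,"translation": [0.14,0.33,0],"dr": [0,0,0]},{"gripper": -1,"translation": [0.14,0.33,0],"dr": [0,0,0]},{"gripper": -1,"translation": [0.14,0.33,0],"dr": [0,0,0]},{"gripper": -1,"translation": [0.14,0.33,0],"dr": [0,0,0]},{"gripper": -1,"translation": [0.14,0.33,0],"dr": [0,0,0]},{"gripper": -1,"translation": [0.14,0.33,0],"dr": [0,0,0]},{"gripper": -1,"translation": [0.18,0.43,0],"dr": [0,0,0]},{"gripper": -1,"translation": [0,0,0],"dr": [0,0,0]},{"gripper": -1,"translation": [0,0,0],"dr": [0,0,0]}]'

```text
clock: 27.95
eef_pos: [566.1, 327.1, 201.7]
tcp_rot: [-3.141, 0.0, 1.572]
contact_force: [-0.2, 0.4, -0.2]
opening: 1.003
```

```bash
python3 lid.py red
```

```text
[566.058 327.1   201.677] [-3.141  0.     1.572]
(313.5, 214.5) 34.532691955566406 (280, 182, 68, 67) [567.636 327.503 100.   ]
(13.001416206359863, 121.17705535888672) 18.511491775512695 (0, 105, 24, 35) [470.007  15.424 100.   ]
```

Call:
jog_arm --deltas '[{"gripper": -1,"translation": [0.025,0.02,-0.3],"dr": [0,0,0]},{"gripper": -1,"translation": [0,0,-0.35],"dr": [0,0,0]},{"gripper": -1,"translation": [0,0,-0.35],"dr": [0,0,0]},{"gripper": -1,"translation": [0,0,-0.17],"dr": [0,0,0]},{"gripper": 1,"translation": [0,0,0],"dr": [0,0,0]},{"gripper": 1,"translation": [0,0,0],"dr": [0,0,0]},{"gripper": 1,"translation": [0,0,0],"dr": [0,0,0]},{"gripper": 1,"translation": [0,0,0],"dr": [0,0,0]},{"gripper": 1,"translation": [0,0,0],"dr": [0,0,0]},{"gripper": 1,"translation": [0,0,0],"dr": [0,0,0]},{"gripper": 1,"translation": [0,0,0],"dr": [0,0,0]}]'

```text
clock: 28.92
eef_pos: [569.3, 327.5, 87.2]
tcp_rot: [3.139, -0.001, 1.57]
contact_force: [-0.7, -3.1, 6.9]
opening: 0.604
```

Call:
jog_arm --deltas '[{"gripper": 1,"translation": [0,0,0.3],"dr": [0,0,0]},{"gripper": 1,"translation": [0,0,0.35],"dr": [0,0,0]},{"gripper": 1,"translation": [0,0,0.35],"dr": [0,0,0]},{"gripper": 1,"translation": [-0.05,-0.25,0.2],"dr": [0,0,0]},{"gripper": 1,"translation": [-0.07,-0.36,0],"dr": [0,0,0]},{"gripper": 1,"translation": [-0.09,-0.36,0],"dr": [0,0,0]},{"gripper": 1,"translation": [-0.09,-0.36,0],"dr": [0,0,0]},{"gripper": 1,"translation": [-0.09,-0.36,0],"dr": [0,0,0]},{"gripper": 1,"translation": [-0.09,-0.36,0],"dr": [0,0,0]},{"gripper": 1,"translation": [-0.09,-0.36,0],"dr": [0,0,0]},{"gripper": 1,"translation": [-0.09,-0.36,0],"dr": [0,0,0]},{"gripper": 1,"translation": [-0.09,-0.36,0],"dr": [0,0,0]}]'

```text
clock: 29.92
eef_pos: [492.6, 12.8, 205.9]
tcp_rot: [3.141, -0.0, 1.57]
contact_force: [1.0, -1.0, -2.0]
opening: 0.595
```

Call:
jog_arm --deltas '[{"gripper": 1,"translation": [-0.1,-0.36,0],"dr": [0,0,0]},{"gripper": 1,"translation": [-0.1,-0.36,0],"dr": [0,0,0]},{"gripper": 1,"translation": [-0.1,-0.36,0],"dr": [0,0,0]},{"gripper": 1,"translation": [-0.12,-0.36,0],"dr": [0,0,0]},{"gripper": 1,"translation": [0,0,0],"dr": [0,0,0]},{"gripper": 1,"translation": [0,0,0],"dr": [0,0,0]}]'

```text
clock: 30.42
eef_pos: [450.7, -131.4, 205.8]
tcp_rot: [3.141, 0.0, 1.566]
contact_force: [-0.3, 0.0, -2.1]
opening: 0.599
```

Call:
jog_arm --deltas '[{"gripper": 1,"translation": [-0.015,0.003,-0.3],"dr": [0,0,0]},{"gripper": 1,"translation": [0,0,-0.35],"dr": [0,0,0]},{"gripper": 1,"translation": [0,0,-0.3],"dr": [0,0,0]},{"gripper": 1,"translation": [0,0,-0.13],"dr": [0,0,0]},{"gripper": 1,"translation": [0,0,-0.07],"dr": [0,0,0]},{"gripper": 1,"translation": [0,0,-0.03],"dr": [0,0,0]},{"gripper": 1,"translation": [0,0,-0.01],"dr": [0,0,0]},{"gripper": 1,"translation": [0,0,0],"dr": [0,0,0]},{"gripper": 1,"translation": [0,0,0],"dr": [0,0,0]}]'

```text
clock: 31.17
eef_pos: [450.8, -129.5, 87.5]
tcp_rot: [3.14, 0.001, 1.57]
contact_force: [-0.3, 1.0, -2.0]
opening: 0.599
```

Call:
jog_arm --deltas '[{"gripper": 1,"translation": [-0.01,-0.003,-0.01],"dr": [0,0,0]},{"gripper": 1,"translation": [0,0,-0.01],"dr": [0,0,0]},{"gripper": 1,"translation": [0,0,0],"dr": [0,0,0]},{"gripper": 1,"translation": [0,0,0],"dr": [0,0,0]}]'

```text
clock: 31.5
eef_pos: [449.4, -129.9, 85.2]
tcp_rot: [3.14, 0.0, 1.57]
contact_force: [-1.4, 0.4, 7.2]
opening: 0.602
```

Call:
jog_arm --deltas '[{"gripper": -1,"translation": [0,0,0],"dr": [0,0,0]},{"gripper": -1,"translation": [0,0,0],"dr": [0,0,0]},{"gripper": -1,"translation": [0,0,0],"dr": [0,0,0]},{"gripper": -1,"translation": [0,0,0],"dr": [0,0,0]},{"gripper": -1,"translation": [0,0,0],"dr": [0,0,0]},{"gripper": -1,"translation": [0,0,0.2],"dr": [0,0,0]},{"gripper": -1,"translation": [0,0,0.3],"dr": [0,0,0]},{"gripper": -1,"translation": [0,0,0.35],"dr": [0,0,0]},{"gripper": -1,"translation": [0,0,0.35],"dr": [0,0,0]},{"gripper": -1,"translation": [0,0.3,0.2],"dr": [0,0,0]},{"gripper": -1,"translation": [0,0.3,0.2],"dr": [0,0,0]},{"gripper": -1,"translation": [0,0,0],"dr": [0,0,0]}]'

```text
clock: 32.5
eef_pos: [450.5, -66.9, 248.2]
tcp_rot: [3.136, -0.001, 1.57]
contact_force: [0.4, -0.9, -0.6]
opening: 0.998
```

```bash
python3 - <<'E'
from h import *
s=r.sense();print(s["eef_pos"],s["clock"])
c=r.calibration("wrist");im=r.grab_frame("wrist")
for cc in((424.3,-10.2),(450,-130)):
  for a in np.linspace(0,6.28,80):
    for z,rad,col in((3,40,(255,0,255)),(98,26,(0,255,255))):
        p=pix("wrist",(cc[0]+rad*np.cos(a),cc[1]+rad*np.sin(a),z),c);cv2.circle(im,tuple(int(round(v)) for v in p),0,col,-1)
cv2.imwrite("pics/w10.png",cv2.resize(im,(800,500)))
cv2.imwrite("pics/s10.png",r.grab_frame("scene"))
E
```

```text
[450.494 -66.927 248.23 ] 32.5
```

View pics/w10.png

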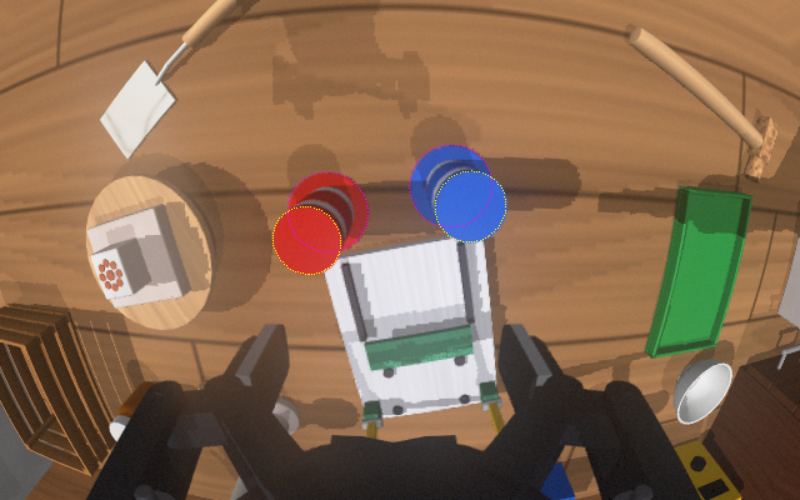

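View pics/s10.png

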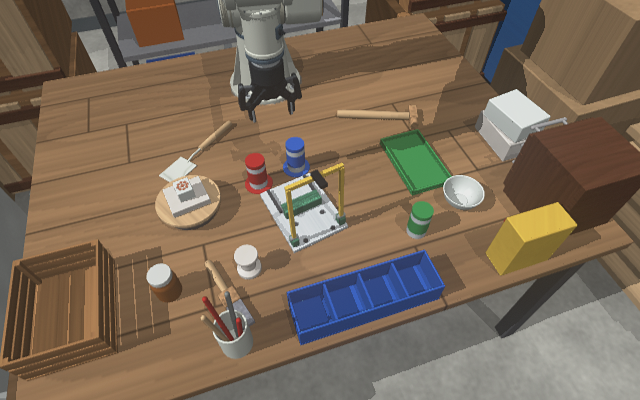

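The wrist view shows both lids, red at (307,240) and blue at (470,206), inside their predicted circles, upright and centred on their pads. The scene view shows the bar up at about (315,180), the block on the turntable at (185,195) and the gripper clear. I hand in.

```bash
python3 -c "
from rig import r
print(r.sign_off())"
```

```text
the job is handed in; nothing more can be done
None
```

The job is handed in at about 32.5 s on the robot's clock. I cleared both tins upright into the tray and swung the bar up to about 1.55 rad by my commanded path. Next I slid the block 35 mm forward, lifted it out and set it on the turntable. Then I put the blue and red tins back on their own pads.

- **Tins:** in the last wrist picture both lids lie on the circles predicted for the pad centres, within about 2 mm, and both tins stand upright.
- **Block:** it sits flat on the turntable, with the rosette within about 1 px of the predicted centre. The colour-mask reading of the rosette disagreed by about 13 mm. I judged the mask had also picked up some of the wood, so I relied on the picture.
- **Bar:** it was still up in the last scene picture, with the gripper clear of everything.
- **Forces:** the highest reading I saw was 24 N sideways while gripping the tab, which I eased off at once.

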